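Cover a tube cooling block and hold it square in the corner nest

ROBOT

A 6-joint arm with a two-finger parallel gripper is mounted at the origin on the work surface. World frame = base frame: x ahead of the robot, y to its left, z up, the work surface at z = 0. Lengths are in mm, angles in rad, forces in N, time in s.
With the tool pointing down it reaches from about 350 to 775 mm from the base axis. Payload 7.3 kg.
Tool frame: the origin (TCP) lies on the centre line of the jaws, within the pads' length; the fingertips stand 8 mm ahead of it and the grasp point (between the pads) lies 11 mm behind it; z points along the fingers, y is the line along which they close (so a half turn about z gives the same grasp; the last joint's range is limited). The gripper opens to 92 mm and grips with 3 to 60 N. Pads are 19 mm wide; open, the fingers measure 130 mm over their backs; the gripper's body (75 mm by 190 mm) begins 47 mm behind the grasp point.
Start: joints at [1.022, 0.342, 1.524, -0, 1.275, -0.146], TCP at [205.785, 483.008, 234.741] pointing down, gripper open.
Joint ranges: [-2.53, 2.53], [-0.77, 2.02], [0.04, 2.7], [-1, 4.14], [0.28, 2.66], [-3.11, 3.11]. Speed limits (rad/s): [2.57, 2.57, 3.14, 3.14, 3.14, 3.14].

INTERFACE

Orientations are given as a rotation vector (axis times angle).
In Python, from cell import arm gives the robot as it stands.
- The arm moves only by the shell command python3 -m jog 'ROWS' [FORCE]. ROWS is a JSON object of lists of equal length, an entry for each row: "grip": the opening, from 0 (shut) to 1 (fully open); "travel": the shift along the tool's x, y, z normalised to -1 to 1, where 1 is 0.025 m, a list of three; "delta_rot": the turn, a rotation vector about the tool's x, y, z normalised to -1 to 1, where 1 is 45 degrees, a list of three. In form: {"grip": [grip, ...], "travel": [[x, y, z], ...], "delta_rot": [[ax, ay, az], ...]}. A call has 1 to 20 rows; each row shifts and turns the commanded pose from where the row before left it, along the tool's axes as they then stand; what a row does not reach is not made up. A row lasts 1/8 s, in which the tool goes at most 62.5 mm and 10.7 degrees, less where a joint would pass 70% of its speed; a pose out of reach is approached as far as the arm can. A call with a number of a shift or a turn outside -1 to 1 is refused whole. A call with a gripper value outside its range is refused whole. The fingers move at their own pace and stop on an object; FORCE is the grip in N (left out, the last holds). Time passes only in rows, so rows that do not move let the fingers close. It gives the time, the measured TCP pose, the force, the opening and the grip force at its end, in the units of the state.
- arm.sense(): the state, without advancing time (a new reading comes with each control period).
- arm.get_image(name): name is "side" or "top" or "wrist"; returns a dict with "img" (384x512x3 uint8, red, green, blue), "fx", "fy", "cx", "cy" (pixels), "k1" (the pictures are not rectified: a ray, as slopes to the right and down, at radius r is drawn at 1 + k1 r^2 times it, then the intrinsics apply), "position" and "rotation" of the camera in the world. Camera axes: x right, y down, z forward; pixel columns grow to the right and rows downward; lengths in mm; the calibration is good to about 2 mm. A picture is of the moment at which its call begins. There is no depth.
- arm.job_done(): hands the job in; it is judged then, once.
The state is a dict: "time": time; "joint_pos": joint angles; "joint_velocities": joint speeds; "joint_torque": joint torques, N m; "tcp_pos": TCP position; "orientation": TCP orientation; "contact_force": force on the tool from outside, world axes, zero at the start; "torque": the same for the moment, N m; "opening": finger opening in mm; "grip_force": force on a finger pad.
Only numpy, scipy, OpenCV 4.12 (cv2) and the standard library are available. Lean on these libraries where they do the work, as an engineer would, in place of code of your own. Each camera call takes 0.05 s, during which the arm holds its last target. There are 200 camera calls.

TASK

Lay the long cover plate squarely on top of the tube cooling block, centred, and let go of it. Then move the covered block into the corner of the nest, standing flat on its floor, its long side flat against the long fence and its end against the short fence, and keep pressing it snugly against both fences: finish while still holding it there, with the cover still squarely on top. Leave the short plate, the bottle and the tube rack alone.

Things in the scene. Friction and masses are not known exactly. Their poses are not given: they have to be found in the camera images.
- nest: Fixed corner nest: smooth slippery grey plate 160 (x) by 190 (y) by 10 mm, two fences, tops 24 mm above the bench. Origin: centre of the plate's underside. Long fence on the +x edge, inner face at x = +68 mm; short fence on the +y edge, inner face at y = +83 mm; other sides open. The block is home with its centre at x +40, y +37, z +10 mm, its y axis along the nest's y (either way round).
- fence_long: The long steel fence of the nest, 12 by 190 by 14 mm, part of the nest. Origin at the centre of its underside, axes as the nest's; its inner face is at x = -6 mm. Polished, slippery; it does not give.
- fence_short: The short steel fence of the nest, 148 by 12 by 14 mm, part of the nest. Origin at the centre of its underside, axes as the nest's; its inner face is at y = -6 mm. Polished, slippery; it does not give.
- block: Loose tube cooling block, bare aluminium, 56 (x) by 92 (y) by 45 (z) mm, 0.35 to 0.65 kg, flat top with 28 small dark wells. Origin: centre of its underside. It starts on the nest's floor, 20 mm or more short of home both ways, turned up to 0.2 rad from the nest's axes. It can be gripped across its 56 mm width above the fences.
- cover: Loose flat aluminium cover plate, 52 (x) by 88 (y) by 16 (z) mm, 0.2 kg, lying on the bench, two small dark dots near its ends; the long one of two such plates. Origin: centre of its underside. Centred on the block it leaves a 2 mm margin all round, its underside 45 mm above the block's origin; only friction keeps it there.
- half_cover: Loose square aluminium plate, 52 by 52 by 16 mm, lying on the bench: the short one, not wanted, to be left where it is. Origin at the centre of its underside.
- reagent: Loose amber bottle with an orange cap, 60 mm across and 135 mm tall, a bystander. Origin at the centre of its underside.
- tube_rack: Loose white tube rack, 60 (x) by 150 (y) by 35 mm, with small tubes up to 48 mm high, a bystander. Origin at the centre of its underside.
There are look-alikes about, which are no part of the job. What is shaped like the cover but blue, red or yellow is not meant.

How it is judged (in metres and radians):
On the way:
1. the cover lies squarely on the block, let go, before the block has been pushed home in the corner (x of cover in the frame of block between -0.004 and 0.004 m and y of cover in the frame of block between -0.004 and 0.004 m and z of cover in the frame of block between 0.042 and 0.048 m and angle between the y axis of cover and the y axis of block, either way round below 0.08 rad and z of block in the frame of nest between 0.0075 and 0.0115 m and angle between block's own z axis and vertical below 0.03 rad and contact force between the fingers and cover below 0.2 N and (x of block in the frame of nest below 0.034 m or y of block in the frame of nest below 0.031 m)), for 0.2 s.
At the end, for the whole second after the job is handed in: The block stands flat on the nest's floor (within 1.5 mm of it), within 3 mm of home and 0.04 rad of square, pressed with more than 1 N against each of the two fences while the fingers still press on it, at rest; the cover lies flat on it, centred within 4 mm each way and square within 0.08 rad (x of cover in the frame of block between -0.004 and 0.004 m and y of cover in the frame of block between -0.004 and 0.004 m and z of cover in the frame of block between 0.042 and 0.048 m and angle between the y axis of cover and the y axis of block, either way round below 0.08 rad and z of block in the frame of nest between 0.0075 and 0.0115 m and angle between block's own z axis and vertical below 0.03 rad and x of block in the frame of nest between 0.037 and 0.043 m and y of block in the frame of nest between 0.034 and 0.04 m and angle between the y axis of block and the y axis of nest, either way round below 0.04 rad and contact force between block and fence_long above 1 N and contact force between block and fence_short above 1 N and contact force between the fingers and block above 1 N and linear speed of block below 0.01 m/s); the arm keeps its last pose, push and grip.
It fails at once if the short plate is moved more than 20 mm (distance of half_cover from where it was at the start of the episode above 0.02 m).
It fails at once if the bottle is moved more than 20 mm (distance of reagent from where it was at the start of the episode above 0.02 m).
It fails at once if the tube rack is moved more than 20 mm (distance of tube_rack from where it was at the start of the episode above 0.02 m).
It also fails if it takes over 72 s, if anything falls off the work surface, if the arm or the gripper's body presses on something with over 40 N, if the wrist force passes 120 N, or if a joint passes its speed limit or range.

## Working session

There is one attempt and no reset: what is moved stays moved. The work goes in short steps, Python scripts to look and compute and a shell command to move; the robot and the scene stay as the last step left them, time stands still between calls to the robot, and variables do not carry over. Pictures are saved under pics/ and viewed, at most 10 in all, crops included, and the job is handed in when it is done.

```bash
mkdir -p pics; ls; python3 - <<'E'
from cell import arm
import cv2,numpy as np
print(arm.sense())
for n in ("top","side"):
    d=arm.get_image(n); cv2.imwrite(f"pics/{n}0.png",d["img"][:,:,::-1]); print(n,{k:np.round(v,3).tolist() for k,v in d.items() if k!="img"})
E
```

```text
pics
{'time': 0.0, 'joint_pos': array([ 1.02202321e+00,  3.42721933e-01,  1.52500537e+00, -1.20715724e-05,
        1.27542803e+00, -1.46002473e-01]), 'joint_velocities': array([ 5.36217604e-06, -4.75086844e-04,  6.80506027e-04, -1.56964908e-03,
        2.71840160e-03,  9.35832539e-04]), 'joint_torque': array([-4.29802794e-04, -4.31228828e+01, -2.44219851e+01,  7.17144390e-02,
        5.59333863e-02, -1.47729434e-04]), 'tcp_pos': array([205.55701326, 482.65100767, 234.0494443 ]), 'orientation': array([-6.28293040e-01, -3.07759203e+00,  2.31381141e-03]), 'contact_force': array([-0.14557666, -0.31441163,  0.37148902]), 'torque': array([ 0.00841079, -0.00200993, -0.01024897]), 'grip_force': 0.0, 'opening': 91.73834852821757}
top {'fx': 430.824, 'fy': 430.824, 'cx': 252.902, 'cy': 186.558, 'k1': -0.104, 'position': [394.306, -133.811, 1231.686], 'rotation': [-2.126, 2.161, -0.107]}
side {'fx': 471.766, 'fy': 471.766, 'cx': 254.803, 'cy': 196.308, 'k1': -0.069, 'position': [355.867, 689.424, 1059.119], 'rotation': [-0.384, 2.849, -1.027]}
```

View pics/top0.png

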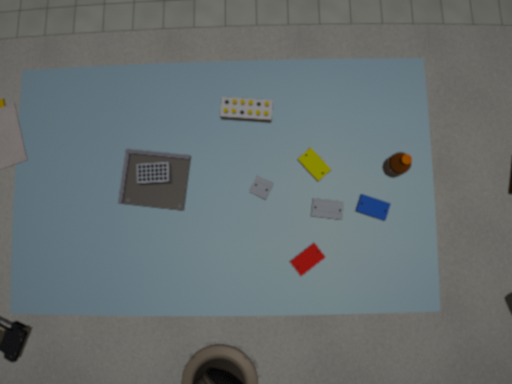

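View pics/side0.png

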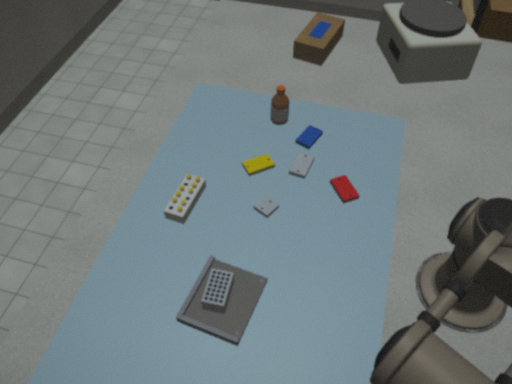

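The top view shows the nest at about (155,180) with its fences on the upper and left edges and the block at (153,173). The grey long plate is at (327,209), the short plate at (261,187), the rack at (246,109) and the bottle at (399,163). The side view agrees.

```bash
cat > h.py <<'E'
import cv2,numpy as np
from scipy.spatial.transform import Rotation as R
from cell import arm
def KD(d): return np.array([[d["fx"],0,d["cx"]],[0,d["fy"],d["cy"]],[0,0,1.]]),np.array([d["k1"],0,0,0.])
def cast(d,px,z):
    K,D=KD(d); u=cv2.undistortPoints(np.array(px,float).reshape(-1,1,2),K,D).reshape(-1,2)
    v=R.from_rotvec(np.array(d["rotation"]).ravel()).apply(np.c_[u,np.ones(len(u))]) if np.size(d["rotation"])==3 else np.c_[u,np.ones(len(u))]@np.array(d["rotation"]).T
    p=np.array(d["position"]); return (p+v*((z-p[2])/v[:,2])[:,None])[:,:2]
def proj(d,P):
    K,D=KD(d); Rm=R.from_rotvec(d["rotation"]).inv(); 
    return cv2.projectPoints(np.array(P,float).reshape(-1,1,3),Rm.as_rotvec(),-Rm.apply(d["position"]),K,D)[0].reshape(-1,2)
def rect(pts):
    (c,s,a)=cv2.minAreaRect(pts.astype(np.float32)); b=cv2.boxPoints((c,s,a)); e=[b[1]-b[0],b[2]-b[1]]
    l=max(e,key=np.linalg.norm); yaw=np.arctan2(l[1],l[0])%np.pi
    return np.round(c,1),np.round(sorted(s),1),round(float(yaw),3)   # yaw of the long axis
def tool():
    s=arm.sense(); M=R.from_rotvec(s["orientation"]).as_matrix(); return s,M
E
python3 - <<'E'
from h import *
s,M=tool(); print(M.round(3))
d=arm.get_image("top"); im=d["img"]; hsv=cv2.cvtColor(im,cv2.COLOR_RGB2HSV)
for n,(u,v) in dict(nest=(155,195),block=(153,173),cover=(327,209),half=(261,187)).items(): print(n,hsv[v-2:v+3,u-2:u+3].reshape(-1,3).mean(0).round(),cast(d,[[u,v]],16 if n!="block" else 55).round())
print("bench",hsv[250,100])
g=((hsv[:,:,1]<60)).astype(np.uint8); g[:62]=0;g[:90,:]=0; g[310:]=0; g[:,:25]=0; g[:,435:]=0
n,l,st,c=cv2.connectedComponentsWithStats(g)
for i in range(1,n):
    if st[i,4]>150:
        ct=max(cv2.findContours((l==i).astype(np.uint8),cv2.RETR_EXTERNAL,cv2.CHAIN_APPROX_NONE)[0],key=len)
        print(st[i],rect(cast(d,ct.reshape(-1,2),16)))
print("rack/bottle",cast(d,[[246,109],[399,163]],[20][0]).round())
w=arm.get_image("wrist"); print({k:np.round(v,3).tolist() for k,v in w.items() if k!="img"})
C=R.from_rotvec(w["rotation"]).as_matrix(); print((M.T@(w["position"]-s["tcp_pos"])).round(1),(M.T@C).round(3))
E
```

```text
[[-0.92   0.392 -0.001]
 [ 0.392  0.92  -0.001]
 [ 0.    -0.001 -1.   ]]
nest [16. 24. 72.] [[530. 179.]]
block [109.  17.  84.] [[588. 176.]]
cover [108.  18. 119.] [[ 482. -311.]]
half [108.  17. 118.] [[ 548. -126.]]
bench [100  54 128]
[   25    90   410   220 87645] (array([516.6, -14.1]), array([ 658.7, 1243.3]), 1.543)
rack/bottle [[ 777.  -86.]
 [ 609. -522.]]
{'fx': 311.511, 'fy': 311.511, 'cx': 258.596, 'cy': 188.608, 'k1': -0.026, 'position': [140.084, 512.532, 384.226], 'rotation': [2.428, 1.604, 0.214]}
[  72.     1.6 -150.1] [[-0.    -0.965 -0.264]
 [ 1.    -0.    -0.   ]
 [ 0.    -0.264  0.965]]
```

```bash
cat > top.py <<'E'
from h import *
d=arm.get_image("top"); hsv=cv2.cvtColor(d["img"],cv2.COLOR_RGB2HSV)
g=((hsv[:,:,1]<38)).astype(np.uint8); g[:90]=0; g[310:]=0; g[:,:25]=0; g[:,435:]=0
n,l,st,c=cv2.connectedComponentsWithStats(g)
for i in range(1,n):
    if st[i,4]>100:
        ct=max(cv2.findContours((l==i).astype(np.uint8),cv2.RETR_EXTERNAL,cv2.CHAIN_APPROX_NONE)[0],key=len)
        print(st[i],rect(cast(d,ct.reshape(-1,2),16)))
E
python3 top.py
```

```text
[426  90   9 124 576] (array([ 647.2, -618.5]), array([ 24.6, 365.4]), 3.066)
[ 219   96   55   27 1002] (array([778.7, -85.5]), array([ 71.8, 156.3]), 1.476)
[  253   146   144   162 10179] (array([ 441.5, -313.5]), array([372.9, 375.4]), 2.467)
[ 118  149   72   62 3665] (array([577.2, 183.2]), array([163.5, 195.1]), 1.45)
[381 151  32  29 184] (array([ 605.2, -517.5]), array([ 67.5, 103.1]), 2.163)
[249 175  25  26 417] (array([ 546.3, -126.1]), array([59.9, 60.7]), 1.121)
```

```bash
python3 -m jog '{"grip":[1,1,1,1,1,1,1,1],"travel":[[0,0,0],[0,0,0],[0,0,0],[0,0,0],[0,0,0],[0,0,0],[0,0,0],[0,0,0]],"delta_rot":[[0,0,0.205],[0,0,0.205],[0,0,0.205],[0,0,0.205],[0,0,0.205],[0,0,0.205],[0,0,0.205],[0,0,0.205]]}' 20
python3 -m jog '{"grip":[1,1,1,1,1,1,1,1,1,1,1,1,1,1,1,1,1,1],"travel":[[-0.6,0.95,0],[-0.6,0.95,0],[-0.6,0.95,0],[-0.6,0.95,0],[-0.6,0.95,0],[-0.6,0.95,0],[-0.6,0.95,0],[-0.6,0.95,0],[-0.6,0.95,0],[-0.6,0.95,0],[-0.6,0.95,0],[-0.6,0.95,0],[-0.6,0.95,0],[-0.6,0.95,0],[-0.6,0.95,0],[-0.6,0.95,0],[-0.6,0.95,0],[0,0,0]],"delta_rot":[[0,0,0],[0,0,0],[0,0,0],[0,0,0],[0,0,0],[0,0,0],[0,0,0],[0,0,0],[0,0,0],[0,0,0],[0,0,0],[0,0,0],[0,0,0],[0,0,0],[0,0,0],[0,0,0],[0,0,0],[0,0,0]]}'
python3 - <<'E'
from h import *
s,M=tool();print(s["tcp_pos"],M[:,0]); d=arm.get_image("wrist"); cv2.imwrite("pics/w1.png",d["img"][:,:,::-1]); np.save("pics/w1.npy",d,allow_pickle=True)
E
```

```text
time: 1.25
tcp_pos: [205.7, 482.9, 234.6]
orientation: [2.356, 2.078, -0.0]
contact_force: [0.2, -0.7, -0.4]
opening: 91.9
grip_force: 0.0
time: 3.5
tcp_pos: [577.0, 180.2, 234.1]
orientation: [-2.353, -2.081, 0.001]
contact_force: [-0.4, -0.2, -0.2]
opening: 91.7
grip_force: 0.0
[577.00979851 180.18296305 234.06414353] [ 1.22010444e-01  9.92528768e-01 -3.09238483e-04]
```

View pics/w1.png

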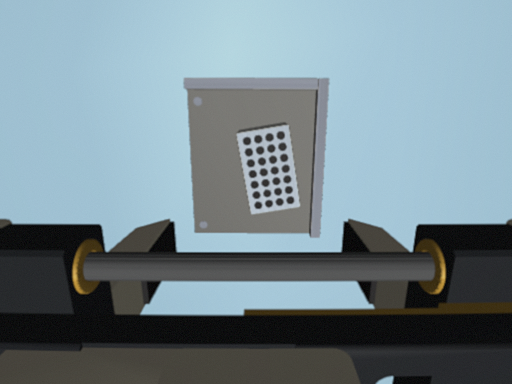

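The wrist view shows the nest with corners (190,80), (325,80), (318,235) and (195,232): short fence along the top, long fence along the right. The block's top spans (238,130) to (298,212).

```bash
cat > blk.py <<'E'
import sys
from h import *
def wells(d,z,show=0):   # centre and axis of the block from its 28 wells
    im=cv2.cvtColor(d["img"],cv2.COLOR_RGB2GRAY); hsv=cv2.cvtColor(d["img"],cv2.COLOR_RGB2HSV)
    return im,hsv
d=arm.get_image("wrist") if len(sys.argv)<2 else np.load(sys.argv[1],allow_pickle=True).item()
im=cv2.cvtColor(d["img"],cv2.COLOR_RGB2GRAY)
for p in [(245,300),(270,75+8),(322,150),(220,150),(242,150),(400,150)]: print(p,im[p[1],p[0]] if p[1]<384 and p[0]<512 else 0,end=" ")
print()
for r in (100,160,220): print(r,im[r,185:335].tolist())
print(im[70:140,225].tolist())
E
python3 blk.py pics/w1.npy
```

```text
(245, 300) 192 (270, 83) 146 (322, 150) 141 (220, 150) 120 (242, 150) 192 (400, 150) 190 
100 [200, 197, 162, 128, 117, 121, 118, 121, 133, 139, 144, 145, 143, 145, 145, 143, 131, 122, 119, 120, 121, 122, 119, 119, 121, 120, 119, 120, 119, 122, 121, 119, 121, 121, 120, 120, 122, 122, 121, 121, 121, 122, 121, 120, 120, 122, 122, 121, 121, 121, 122, 120, 121, 120, 121, 122, 122, 121, 121, 120, 123, 122, 121, 121, 121, 123, 121, 121, 121, 122, 123, 121, 121, 121, 122, 121, 123, 121, 123, 121, 122, 123, 121, 121, 123, 123, 122, 122, 124, 121, 123, 120, 122, 123, 122, 122, 122, 123, 123, 123, 122, 124, 124, 121, 123, 122, 124, 122, 123, 123, 123, 123, 122, 124, 124, 122, 122, 124, 123, 122, 124, 123, 123, 123, 123, 123, 124, 125, 124, 121, 87, 59, 96, 141, 148, 141, 137, 140, 139, 140, 139, 138, 150, 178, 193, 195, 195, 195, 195, 193]
160 [197, 198, 199, 199, 195, 165, 130, 117, 118, 117, 116, 117, 115, 117, 118, 116, 117, 119, 119, 118, 117, 118, 119, 120, 118, 118, 116, 117, 118, 120, 119, 119, 119, 119, 119, 120, 119, 119, 119, 119, 121, 118, 119, 119, 117, 118, 121, 119, 119, 120, 120
[... 874 characters left out ...]
, 118, 120, 120, 119, 119, 119, 120, 119, 120, 121, 122, 119, 123, 119, 121, 121, 121, 119, 122, 119, 121, 119, 121, 121, 122, 121, 120, 122, 121, 123, 122, 120, 121, 119, 121, 122, 121, 122, 122, 122, 123, 121, 123, 120, 91, 67, 108, 143, 147, 145, 144, 143, 144, 143, 146, 165, 188, 194, 192, 192, 191, 191, 192, 192, 191, 192, 192, 192, 192, 192]
[206, 204, 203, 204, 206, 206, 202, 179, 154, 147, 147, 146, 144, 143, 143, 143, 145, 144, 131, 114, 115, 120, 121, 120, 121, 120, 120, 120, 121, 121, 121, 120, 121, 122, 121, 122, 120, 123, 123, 121, 122, 123, 121, 121, 121, 121, 120, 122, 121, 122, 122, 121, 121, 120, 121, 120, 121, 121, 120, 120, 119, 122, 122, 119, 119, 120, 120, 121, 120, 119]
```

```bash
cat > blk.py <<'E'
import sys
from h import *
d=arm.get_image("wrist") if len(sys.argv)<2 else np.load(sys.argv[1],allow_pickle=True).item()
im=cv2.cvtColor(d["img"],cv2.COLOR_RGB2GRAY).astype(float)
def cross(v,lev,up):   # first subpixel crossing
    for i in range(len(v)-1):
        if (v[i]<lev<=v[i+1]) if up else (v[i]>=lev>v[i+1]): return i+(lev-v[i])/(v[i+1]-v[i])
def line(p):
    f=cv2.fitLine(np.float32(p),cv2.DIST_HUBER,0,.01,.01).ravel(); return f[2:],f[:2]
L=[]
for r in range(100,225,4):
    c=cross(im[r,302:330],100,True)
    if c: L.append((302+c,r))
S=[(c,80+cross(im[80:95,c],131,False)) for c in range(205,300,4) if cross(im[80:95,c],131,False)]
L,S=cast(d,L,24),cast(d,S,24); (pl,dl),(ps,ds)=line(L),line(S)
if dl[1]<0: dl=-dl
if ds[0]<0: ds=-ds
t=np.linalg.solve(np.c_[dl,-ds],ps-pl); cor=pl+t[0]*dl
yl=np.arctan2(dl[1],dl[0]); ysh=np.arctan2(ds[1],ds[0])+np.pi/2; a=yl-np.pi/2
Rn=np.array([[np.cos(a),-np.sin(a)],[np.sin(a),np.cos(a)]]); nest=cor-Rn@[68,83]
print("nest yaw(y axis)",yl,ysh,"origin",nest.round(1),"home",(nest+Rn@[40,37]).round(1))
m=(im>155).astype(np.uint8)
n,l,st,c=cv2.connectedComponentsWithStats(m)
for i in range(1,n):
    if 1500<st[i,4]<12000:
        ct=max(cv2.findContours((l==i).astype(np.uint8),cv2.RETR_EXTERNAL,cv2.CHAIN_APPROX_NONE)[0],key=len).reshape(-1,2)
        q=rect(cast(d,ct,55)); print("block",st[i],q,"in nest",(Rn.T@(q[0]-nest)).round(1))
E
python3 blk.py pics/w1.npy
```

```text
nest yaw(y axis) 1.4431714 1.4374534 origin [573.7 186. ] home [618.1 217.6]
block [ 237  125   63   89 2541] (array([587.3, 181.2]), array([55.3, 91.2]), 1.614) in nest [14.1 -3. ]
block [ 141  281  233   34 6212] (array([554.5,  26. ]), array([ 45.3, 287.1]), 3.026) in nest [   1.3 -161.1]
```

```bash
python3 -m jog '{"grip":[1,1,1,1,1,1,1,1,1,1,1,1,1,1,1,1,1,1,1,1],"travel":[[-1,-0.07,0],[-1,-0.07,0],[-1,-0.07,0],[-1,-0.07,0],[-1,-0.07,0],[-1,-0.07,0],[-1,-0.07,0],[-1,-0.07,0],[-1,-0.07,0],[-1,-0.07,0],[-1,-0.07,0],[-1,-0.07,0],[-1,-0.07,0],[-1,-0.07,0],[-1,-0.07,0],[-1,-0.07,0],[-1,-0.07,0],[-1,-0.07,0],[-1,-0.07,0],[-1,-0.07,0]],"delta_rot":[[0,0,0],[0,0,0],[0,0,0],[0,0,0],[0,0,0],[0,0,0],[0,0,0],[0,0,0],[0,0,0],[0,0,0],[0,0,0],[0,0,0],[0,0,0],[0,0,0],[0,0,0],[0,0,0],[0,0,0],[0,0,0],[0,0,0],[0,0,0]]}'
python3 -m jog '{"grip":[1,1],"travel":[[0,0,0],[0,0,0]],"delta_rot":[[0,0,0],[0,0,0]]}'
python3 - <<'E'
from h import *
d=arm.get_image("wrist"); cv2.imwrite("pics/w2.png",d["img"][:,:,::-1]); np.save("pics/w2.npy",d,allow_pickle=True)
im=cv2.cvtColor(d["img"],cv2.COLOR_RGB2GRAY);hsv=cv2.cvtColor(d["img"],cv2.COLOR_RGB2HSV)
print(im[170,190:340].tolist()); print(hsv[170,190:340,1].tolist())
E
```

```text
time: 6.05
tcp_pos: [481.4, -310.1, 234.8]
orientation: [-2.349, -2.085, -0.001]
contact_force: [0.6, 0.7, -0.6]
opening: 91.7
grip_force: 0.0
time: 6.3
tcp_pos: [481.6, -309.4, 234.7]
orientation: [-2.349, -2.085, -0.001]
contact_force: [0.1, 0.4, -0.1]
opening: 91.6
grip_force: 0.0
[182, 182, 183, 184, 181, 183, 183, 183, 185, 181, 182, 183, 184, 184, 185, 185, 184, 183, 184, 184, 185, 185, 184, 186, 185, 184, 184, 184, 186, 187, 184, 183, 185, 184, 186, 186, 187, 186, 187, 186, 189, 186, 185, 186, 187, 186, 184, 177, 171, 169, 171, 174, 176, 174, 175, 174, 174, 175, 174, 171, 167, 167, 169, 171, 173, 176, 173, 174, 172, 174, 173, 174, 173, 172, 175, 175, 174, 175, 176, 175, 177, 178, 173, 171, 174, 173, 174, 171, 173, 178, 188, 191, 190, 192, 192, 192, 191, 192, 191, 191, 190, 191, 193, 194, 193, 192, 193, 193, 192, 193, 194, 193, 192, 194, 193, 193, 193, 195, 192, 195, 195, 193, 195, 193, 193, 195, 193, 194, 195, 194, 194, 193, 194, 194, 194, 194, 193, 193, 194, 194, 193, 193, 192, 194, 192, 192, 192, 191, 192, 191]
[58, 57, 58, 57, 57, 56, 55, 56, 56, 57, 55, 56, 55, 56, 55, 55, 56, 56, 56, 54, 55, 54, 56, 53, 56, 56, 54, 56, 53, 53, 54, 55, 53, 55, 54, 56, 55, 54, 54, 54, 52, 52, 53, 53, 54, 54, 48, 17, 20, 27, 28, 28, 27, 27, 27, 26, 29, 27, 27, 28, 26, 26, 26, 28, 26, 26, 29, 27, 26, 29, 26, 27, 26, 25, 27, 27, 26, 27, 28, 27, 27, 28, 28, 27, 28, 28, 27, 25, 22, 19, 43, 49, 50, 49, 49, 49, 48, 49, 48, 48, 48, 49, 49, 47, 48, 47, 45, 48, 49, 48, 45, 47, 47, 45, 48, 46, 48, 46, 47, 45, 45, 48, 45, 48, 47, 47, 46, 47, 46, 47, 45, 45, 46, 46, 47, 46, 49, 47, 46, 46, 47, 48, 48, 47, 49, 47, 48, 48, 47, 48]
```

View pics/w2.png

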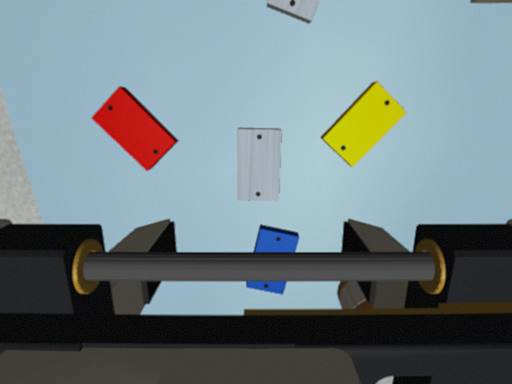

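The long grey plate spans (237,128) to (281,200), with dots at (259,137) and (258,194). The blue, red and yellow plates are clear of the fingers' path.

```bash
cat > cov.py <<'E'
from h import *
d=np.load("pics/w2.npy",allow_pickle=True).item()
im=cv2.cvtColor(d["img"],cv2.COLOR_RGB2GRAY); hsv=cv2.cvtColor(d["img"],cv2.COLOR_RGB2HSV)
m=(hsv[:,:,1]<38).astype(np.uint8); m=cv2.morphologyEx(m,cv2.MORPH_CLOSE,np.ones((3,3)))
n,l,st,c=cv2.connectedComponentsWithStats(m); i=l[165,265]; print(st[i])
ct=max(cv2.findContours((l==i).astype(np.uint8),cv2.RETR_EXTERNAL,cv2.CHAIN_APPROX_NONE)[0],key=len).reshape(-1,2)
print(rect(cast(d,ct,16)))
P=[]
for (u,v) in ((259,137),(258,194)):
    w=np.clip(140-im[v-6:v+7,u-6:u+7].astype(float),0,None); y,x=np.mgrid[v-6:v+7,u-6:u+7]; P.append(((w*x).sum()/w.sum(),(w*y).sum()/w.sum()))
q=cast(d,P,16); e=q[0]-q[1]; print(P,q,q.mean(0),np.arctan2(e[1],e[0]))
s,M=tool(); D=np.r_[q.mean(0)-s["tcp_pos"][:2],0]; print((M.T@D),np.arctan2(M[1,0],M[0,0]))
E
python3 cov.py
```

```text
[ 237  128   45   73 3146]
(array([ 480.8, -308. ]), array([51.6, 88.5]), 1.433)
[(np.float64(258.9204355108878), np.float64(136.3710217755444)), (np.float64(257.61812921890066), np.float64(193.62102217936354))] [[ 485.44005047 -274.16291127]
 [ 475.49529438 -343.47102564]] [ 480.46767243 -308.81696845] 1.4282828769562803
[ 3.62662052e-01 -1.25199786e+00  3.59015284e-04] 1.4518724244689742
```

```bash
python3 -m jog '{"grip":[0.85,0.85,0.85,0.85,0.85,0.85,0.85,0.85,0.85,0.85,0.85,0.85],"travel":[[0,-0.05,1],[0.01,0,1],[0,0,1],[0,0,1],[0,0,1],[0,0,1],[0,0,1],[0,0,1],[0,0,0.5],[0,0,0.25],[0,0,0.2],[0,0,0]],"delta_rot":[[0,0,0.028],[0,0,0],[0,0,0],[0,0,0],[0,0,0],[0,0,0],[0,0,0],[0,0,0],[0,0,0],[0,0,0],[0,0,0],[0,0,0]]}' 20
python3 -m jog '{"grip":[0.4,0.4,0.4,0.4,0.4,0.4,0.4,0.4],"travel":[[0,0,0],[0,0,0],[0,0,0],[0,0,0],[0,0,0],[0,0,0],[0,0,0],[0,0,0]],"delta_rot":[[0,0,0],[0,0,0],[0,0,0],[0,0,0],[0,0,0],[0,0,0],[0,0,0],[0,0,0]]}' 20
```

```text
time: 7.85
tcp_pos: [480.4, -310.4, 11.2]
orientation: [2.373, 2.058, 0.0]
contact_force: [0.1, -0.3, 0.2]
opening: 78.1
grip_force: 0.0
time: 8.85
tcp_pos: [480.4, -310.5, 11.2]
orientation: [2.373, 2.058, 0.0]
contact_force: [0.2, 0.4, 3.3]
opening: 51.7
grip_force: 20.0
```

```bash
python3 -m jog '{"grip":[0.4,0.4,0.4,0.4,0.4,0.4,0.4,0.4,0.4],"travel":[[0,0,-0.3],[0,0,-0.6],[0,0,-1],[0,0,-1],[0,0,-1],[0,0,-1],[0,0,-1],[0,0,0],[0,0,0]],"delta_rot":[[0,0,0],[0,0,0],[0,0,0],[0,0,0],[0,0,0],[0,0,0],[0,0,0],[0,0,0],[0,0,0]]}'
python3 - <<'E'
from h import *
s,M=tool(); print(s["tcp_pos"],s["opening"],s["grip_force"])
d=arm.get_image("wrist"); cv2.imwrite("pics/w3.png",d["img"][:,:,::-1]); np.save("pics/w3.npy",d,allow_pickle=True)
E
```

```text
time: 9.98
tcp_pos: [479.8, -309.9, 157.8]
orientation: [-2.373, -2.057, 0.0]
contact_force: [0.5, -0.6, -2.4]
opening: 51.7
grip_force: 20.0
[ 479.75993088 -309.90265653  157.751691  ] 51.704188014075605 19.99972254037857
```

View pics/w3.png

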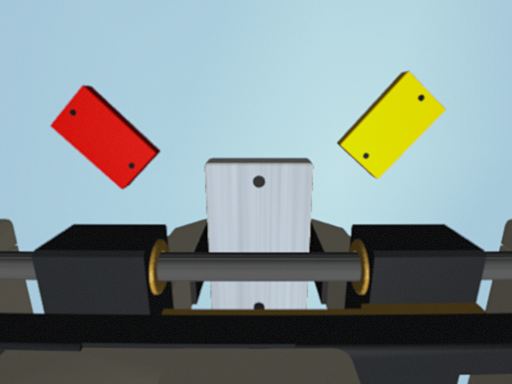

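The cover is held with its far edge at row 163, its dot at (259,182) and its sides at columns 206 and 312.

```bash
cat > held.py <<'E'
from h import *
d=np.load("pics/w3.npy",allow_pickle=True).item(); s,M=tool()
im=cv2.cvtColor(d["img"],cv2.COLOR_RGB2GRAY); u,v=259,182; z=s["tcp_pos"][2]+4.8
w=np.clip(130-im[v-9:v+10,u-9:u+10].astype(float),0,None); y,x=np.mgrid[v-9:v+10,u-9:u+10]; P=[((w*x).sum()/w.sum(),(w*y).sum()/w.sum())]
q=cast(d,P+[[206,200],[312,200],[259,163]],z)
for a in q: print((M.T@np.r_[a-s["tcp_pos"][:2],0])[:2].round(2))
print(im[155:172,240].tolist())
E
python3 held.py
```

```text
[36.47 -0.48]
[ 26.96 -26.24]
[26.96 25.71]
[45.34 -0.25]
[209, 206, 180, 114, 74, 74, 74, 94, 146, 170, 184, 191, 192, 191, 190, 191, 191]
```

```bash
python3 -m jog '{"grip":[0.4,0.4,0.4,0.4,0.4,0.4,0.4,0.4,0.4,0.4,0.4,0.4,0.4,0.4,0.4,0.4,0.4,0.4,0.4,0.4],"travel":[[0,0,0],[0,0,0],[0,0,0],[0.97,0.258,0],[0.97,0.258,0],[0.97,0.258,0],[0.97,0.258,0],[0.97,0.258,0],[0.97,0.258,0],[0.97,0.258,0],[0.97,0.258,0],[0.97,0.258,0],[0.97,0.258,0],[0.97,0.258,0],[0.97,0.258,0],[0.97,0.258,0],[0.97,0.258,0],[0.97,0.258,0],[0.97,0.258,0],[0.97,0.258,0]],"delta_rot":[[0,0,-0.078],[0,0,-0.078],[0,0,-0.078],[0,0,0],[0,0,0],[0,0,0],[0,0,0],[0,0,0],[0,0,0],[0,0,0],[0,0,0],[0,0,0],[0,0,0],[0,0,0],[0,0,0],[0,0,0],[0,0,0],[0,0,0],[0,0,0],[0,0,0]]}'
python3 -m jog '{"grip":[0.4,0.4,0.4,0.4,0.4,0.4,0.4,0.4],"travel":[[0.97,0.258,0],[0.97,0.258,0],[0.97,0.258,0],[0,0,0.5],[0,0,0.5],[0,0,0],[0,0,0],[0,0,0]],"delta_rot":[[0,0,0],[0,0,0],[0,0,0],[0,0,0],[0,0,0],[0,0,0],[0,0,0],[0,0,0]]}'
cat > err.py <<'E'
from h import *
import sys
s,M=tool(); t=np.array([float(a) for a in sys.argv[1:4]]); yaw=float(sys.argv[4]); cy=np.arctan2(M[1,0],M[0,0])
print("tcp",s["tcp_pos"].round(1),"yaw",cy.round(3),"tilt",M[:2,2].round(4),"travel",(M.T@(t-s["tcp_pos"])/25).round(3),"rotz",round((cy-yaw)/(np.pi/4),3),"F",s["contact_force"].round(1),"open",s["opening"])
E
python3 err.py 587.6 179.8 66.2 1.614
```

```text
time: 12.52
tcp_pos: [572.1, 106.9, 157.0]
orientation: [-2.173, -2.266, 0.003]
contact_force: [0.5, 0.3, -2.9]
opening: 51.7
grip_force: 20.0
time: 13.52
tcp_pos: [589.2, 179.3, 134.0]
orientation: [2.175, 2.266, 0.001]
contact_force: [0.3, -0.4, -1.7]
opening: 51.7
grip_force: 20.0
tcp [589.2 179.3 134. ] yaw 1.612 tilt [0.001  0.0002] travel [ 0.023 -0.067  2.712] rotz -0.003 F [ 0.3 -0.4 -1.7] open 51.718944945438
```

```bash
python3 -m jog '{"grip":[0.4,0.4,0.4,0.4,0.4,0.4,0.4],"travel":[[0.023,-0.067,0.7],[0,0,0.7],[0,0,0.6],[0,0,0.4],[0,0,0.15],[0,0,0],[0,0,0]],"delta_rot":[[0,0,0],[0,0,0],[0,0,0],[0,0,0],[0,0,0],[0,0,0],[0,0,0]]}'
python3 err.py 587.6 179.8 66.2 1.614
python3 - <<'E'
from h import *
d=arm.get_image("wrist"); cv2.imwrite("pics/w4.png",d["img"][:,:,::-1]); np.save("pics/w4.npy",d,allow_pickle=True)
E
```

```text
time: 14.4
tcp_pos: [587.6, 180.2, 70.3]
orientation: [2.174, 2.267, 0.001]
contact_force: [-0.4, 0.6, -2.0]
opening: 51.9
grip_force: 20.0
tcp [587.6 180.2  70.3] yaw 1.613 tilt [0.0011 0.0003] travel [-0.018 -0.     0.163] rotz -0.002 F [-0.4  0.6 -2. ] open 51.94501578771451
```

View pics/w4.png

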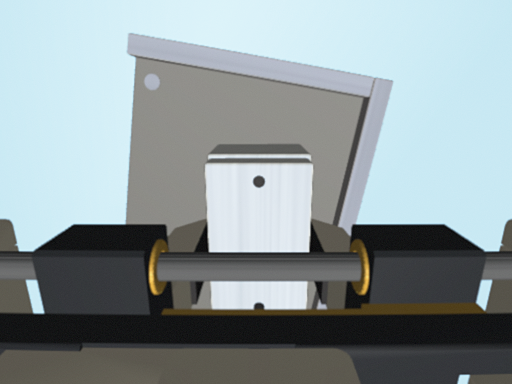

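The cover is just above the block. The block's far edge shows as a light strip at about row 155, columns 207 to 311, just beyond the cover's far edge at row 162.

```bash
python3 - <<'E'
from h import *
d=np.load("pics/w4.npy",allow_pickle=True).item(); s,M=tool()
im=cv2.cvtColor(d["img"],cv2.COLOR_RGB2GRAY)
for r in (155,156,200): print(r,im[r,200:216].tolist(),im[r,304:320].tolist())
for c in (220,240,280,300): print(c,im[142:170,c].tolist())
f=lambda p,z:(M.T@np.r_[cast(d,[p],z)[0]-s["tcp_pos"][:2],0])[:2].round(2)
print([f(p,55) for p in ((220,153),(300,153),(207,155.5),(311,155.5))])
E
```

```text
155 [141, 143, 143, 143, 143, 142, 138, 141, 180, 204, 210, 212, 213, 213, 216, 214] [214, 212, 212, 212, 211, 202, 185, 151, 142, 143, 143, 144, 145, 143, 145, 142]
156 [143, 141, 143, 143, 142, 141, 137, 146, 200, 226, 228, 230, 230, 231, 232, 232] [226, 225, 228, 228, 226, 221, 205, 147, 137, 142, 143, 143, 145, 143, 144, 142]
200 [142, 142, 143, 141, 138, 147, 181, 219, 228, 228, 228, 228, 229, 229, 231, 231] [226, 226, 224, 225, 227, 228, 224, 178, 146, 141, 142, 144, 142, 144, 143, 143]
220 [145, 138, 109, 92, 94, 94, 93, 94, 94, 94, 88, 108, 173, 213, 231, 229, 151, 94, 89, 90, 115, 180, 215, 226, 231, 231, 231, 231]
240 [144, 139, 108, 91, 91, 93, 93, 92, 95, 93, 86, 111, 178, 216, 228, 205, 132, 92, 91, 88, 112, 173, 205, 220, 225, 225, 225, 225]
280 [143, 131, 103, 91, 91, 93, 90, 92, 91, 92, 87, 111, 181, 220, 230, 205, 131, 92, 89, 89, 110, 170, 205, 218, 224, 226, 225, 225]
300 [144, 142, 126, 102, 91, 90, 92, 93, 91, 89, 87, 109, 178, 215, 228, 201, 133, 92, 86, 86, 114, 176, 209, 224, 228, 229, 228, 228]
[array([ 47.26, -20.85]), array([47.24, 21.87]), array([ 45.93, -27.85]), array([45.9 , 27.81])]
```

```bash
python3 -m jog '{"grip":[0.4,0.4,0.4,0.4],"travel":[[0,0,0.08],[0,0,0.06],[0,0,0.02],[0,0,0]],"delta_rot":[[0,0,0],[0,0,0],[0,0,0],[0,0,0]]}'
python3 err.py 587.6 179.8 66.2 1.614
```

```text
time: 14.95
tcp_pos: [587.3, 180.2, 66.2]
orientation: [2.174, 2.267, 0.001]
contact_force: [-2.4, -0.2, 3.3]
opening: 51.8
grip_force: 20.0
tcp [587.3 180.2  66.2] yaw 1.613 tilt [0.0004 0.0002] travel [-0.016  0.013  0.   ] rotz -0.002 F [-2.4 -0.2  3.3] open 51.81282337463359
```

```bash
python3 -m jog '{"grip":[0.6,0.65,0.75,0.9,0.9,0.9],"travel":[[0,0,0],[0,0,0],[0,0,0],[0,0,0],[0,0,0],[0,0,0]],"delta_rot":[[0,0,0],[0,0,0],[0,0,0],[0,0,0],[0,0,0],[0,0,0]]}'
python3 -m jog '{"grip":[0.9,0.9,0.9,0.9,0.9],"travel":[[0,0,-0.5],[0,0,-1],[0,0,-1],[0,0,-1],[0,0,0]],"delta_rot":[[0,0,0],[0,0,0],[0,0,0],[0,0,0],[0,0,0]]}'
python3 - <<'E'
from h import *
s,M=tool(); print(s["tcp_pos"],s["opening"],s["contact_force"])
d=arm.get_image("wrist"); cv2.imwrite("pics/w5.png",d["img"][:,:,::-1]); np.save("pics/w5.npy",d,allow_pickle=True)
E
```

```text
time: 15.7
tcp_pos: [587.2, 180.2, 65.7]
orientation: [-2.175, -2.267, -0.0]
contact_force: [-0.1, -0.4, 0.3]
opening: 82.9
grip_force: 0.0
time: 16.32
tcp_pos: [588.6, 180.4, 156.1]
orientation: [2.172, 2.265, 0.007]
contact_force: [0.1, -0.9, 0.4]
opening: 82.8
grip_force: 0.0
[588.5711176  180.40957344 156.1439029 ] 82.83253146775175 [ 0.11426036 -0.90627921  0.38207975]
```

View pics/w5.png

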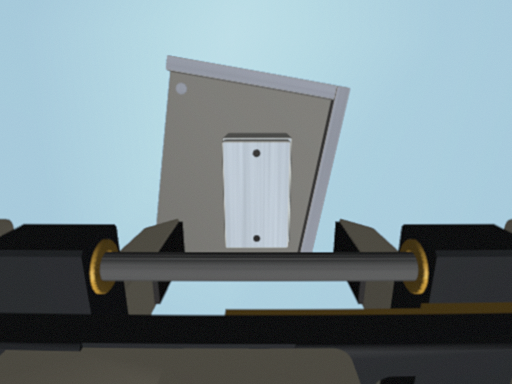

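The cover lies square on the block, dots at (256,153) and (256,238), with the block's margin visible at its far end (row 137).

```bash
python3 - <<'E'
from h import *
d=np.load("pics/w5.npy",allow_pickle=True).item(); s,M=tool(); M2=M
im=cv2.cvtColor(d["img"],cv2.COLOR_RGB2GRAY).astype(float); P=[]
for u,v in ((256,153),(256,238)):
    w=np.clip(140-im[v-6:v+7,u-6:u+7],0,None); y,x=np.mgrid[v-6:v+7,u-6:u+7]; P.append(((w*x).sum()/w.sum(),(w*y).sum()/w.sum()))
q=cast(d,P,71); e=q[0]-q[1]; print(q.mean(0),np.linalg.norm(e),np.arctan2(e[1],e[0]))
print(im[128:148,250].astype(int).tolist(),im[128:148,270].astype(int).tolist())
L=[(c+300-0,r) for r in range(110,235,5) for c in [np.argmin(im[r,295:335])-5]]
S=[(c,60+np.argmin(np.diff(im[60+ (c-170)//8:105,c]))+(c-170)//8+.5) for c in range(195,325,5)]
for n,p in (("L",L),("S",S)):
    f=cv2.fitLine(np.float32(cast(d,p,24)),cv2.DIST_HUBER,0,.01,.01).ravel(); print(n,f,p[0],p[-1])
E
```

```text
[586.69993578 181.91703126] 70.08681808965335 1.611469201022634
[126, 124, 125, 126, 115, 87, 75, 75, 75, 112, 157, 126, 93, 133, 177, 200, 202, 201, 201, 199] [125, 126, 127, 126, 114, 87, 73, 72, 76, 113, 160, 128, 93, 131, 172, 193, 196, 194, 194, 197]
L [1.2866205e-01 9.9168849e-01 6.4089404e+02 1.8805333e+02] (np.int64(330), 110) (np.int64(303), 230)
S [ 9.93772745e-01 -1.11426145e-01  5.77256409e+02  2.70029541e+02] (195, np.float64(74.5)) (320, np.float64(81.5))
```

```bash
python3 err.py 587.0 180.8 36 1.612
python3 -m jog '{"grip":[0.93,0.93,0.93,0.93,0.93,0.93,0.93],"travel":[[0.02,-0.065,1],[0,0,1],[0,0,1],[0,0,1],[0,0,0.6],[0,0,0.2],[0,0,0]],"delta_rot":[[0,0,0],[0,0,0],[0,0,0],[0,0,0],[0,0,0],[0,0,0],[0,0,0]]}' 25
python3 err.py 587.0 180.8 36 1.612
```

```text
tcp [587.6 180.2 154.4] yaw 1.613 tilt [0.0024 0.0005] travel [ 0.022 -0.036  4.735] rotz 0.001 F [-0.3 -0.  -0.3] open 82.92184819400102
time: 17.25
tcp_pos: [585.7, 180.6, 33.3]
orientation: [2.175, 2.267, 0.0]
contact_force: [-0.6, 0.9, 0.2]
opening: 85.2
grip_force: 0.0
tcp [585.7 180.6  33.3] yaw 1.613 tilt [0.0001 0.0001] travel [ 0.006  0.053 -0.107] rotz 0.001 F [-0.6  0.9  0.2] open 85.2485938167635
```

```bash
python3 -m jog '{"grip":[0.9,0.85,0.8,0.75,0.7,0.66,0.64,0.62,0.6,0.55,0.5,0.5,0.5],"travel":[[0,0.053,-0.11],[0,0,0],[0,0,0],[0,0,0],[0,0,0],[0,0,0],[0,0,0],[0,0,0],[0,0,0],[0,0,0],[0,0,0],[0,0,0],[0,0,0]],"delta_rot":[[0,0,0],[0,0,0],[0,0,0],[0,0,0],[0,0,0],[0,0,0],[0,0,0],[0,0,0],[0,0,0],[0,0,0],[0,0,0],[0,0,0],[0,0,0]]}' 25
python3 err.py 618.1 217.1 36 1.440
python3 - <<'E'
from h import *
s,M=tool(); c,n=np.cos(-.131),np.sin(-.131); print("z",s["tcp_pos"])
E
```

```text
time: 18.88
tcp_pos: [587.0, 180.6, 36.0]
orientation: [2.175, 2.267, 0.0]
contact_force: [1.1, 0.2, -1.7]
opening: 56.0
grip_force: 25.0
tcp [587.  180.6  36. ] yaw 1.613 tilt [0.0002 0.0001] travel [1.405 1.305 0.   ] rotz 0.22 F [ 1.1  0.2 -1.7] open 55.982454741568
z [586.97111612 180.63394578  35.99710352]
```

```bash
python3 -m jog '{"grip":[0.5,0.5,0.5,0.5,0.5,0.5,0.5,0.5,0.5,0.5,0.5,0.5,0.5,0.5,0.5,0.5,0.5,0.5,0.5],"travel":[[0,0,0],[0,0,0],[0,0,0],[0,0,0],[0,0,0],[0,0,0],[0,0,0],[0.06,0.04,0],[0.12,0.08,0],[0.18,0.11,0],[0.18,0.11,0],[0.18,0.11,0],[0.18,0.11,0],[0.18,0.11,0],[0.18,0.11,0],[0.12,0.08,0],[0.06,0.03,0],[0,0,0],[0,0,0]],"delta_rot":[[0,0,0.02],[0,0,0.04],[0,0,0.05],[0,0,0.05],[0,0,0.04],[0,0,0.018],[0,0,0],[0,0,0],[0,0,0],[0,0,0],[0,0,0],[0,0,0],[0,0,0],[0,0,0],[0,0,0],[0,0,0],[0,0,0],[0,0,0],[0,0,0]]}' 30
python3 err.py 618.1 217.1 36 1.442
```

```text
time: 21.25
tcp_pos: [613.9, 213.7, 36.0]
orientation: [2.361, 2.073, 0.002]
contact_force: [0.6, 0.3, -0.8]
opening: 56.3
grip_force: 30.0
tcp [613.9 213.7  36. ] yaw 1.441 tilt [0.0008 0.0006] travel [0.156 0.151 0.001] rotz -0.001 F [ 0.6  0.3 -0.8] open 56.27788894814644
```

```bash
python3 -m jog '{"grip":[0.5,0.5,0.5,0.5,0.5,0.5],"travel":[[0.03,0.03,0],[0.03,0.03,0],[0.03,0.03,0],[0.03,0.03,0],[0,0,0],[0,0,0]],"delta_rot":[[0,0,0],[0,0,0],[0,0,0],[0,0,0],[0,0,0],[0,0,0]]}'
python3 err.py 618.1 217.1 36 1.442
python3 -m jog '{"grip":[0.5,0.5,0.5,0.5],"travel":[[0.02,0.02,0],[0.02,0.02,0],[0,0,0],[0,0,0]],"delta_rot":[[0,0,0],[0,0,0],[0,0,0],[0,0,0]]}'
python3 err.py 618.1 217.1 36 1.442
```

```text
time: 22.0
tcp_pos: [617.1, 216.1, 36.0]
orientation: [2.36, 2.073, 0.001]
contact_force: [-1.9, -0.3, 1.5]
opening: 55.4
grip_force: 30.0
tcp [617.1 216.1  36. ] yaw 1.441 tilt [0.0003 0.0002] travel [0.044 0.036 0.   ] rotz -0.001 F [-1.9 -0.3  1.5] open 55.43476194314998
time: 22.5
tcp_pos: [618.2, 217.0, 36.0]
orientation: [2.36, 2.073, 0.0]
contact_force: [-1.3, -0.9, 3.2]
opening: 55.8
grip_force: 30.0
tcp [618.2 217.   36. ] yaw 1.441 tilt [0.0002 0.0001] travel [ 0.005 -0.003  0.   ] rotz -0.001 F [-1.3 -0.9  3.2] open 55.75418770648138
```

```bash
for i in 1 ; do python3 -m jog '{"grip":[0.5,0.5,0.5,0.5],"travel":[[0.02,0.02,0],[0.02,0.02,0],[0,0,0],[0,0,0]],"delta_rot":[[0,0,0],[0,0,0],[0,0,0],[0,0,0]]}' >/dev/null; done
python3 err.py 618.1 217.1 36 1.442
python3 -m jog '{"grip":[0.5,0.5,0.5,0.5],"travel":[[0.02,0.02,0],[0.02,0.02,0],[0,0,0],[0,0,0]],"delta_rot":[[0,0,0],[0,0,0],[0,0,0],[0,0,0]]}' >/dev/null
python3 err.py 618.1 217.1 36 1.442
```

```text
tcp [618.7 217.2  36. ] yaw 1.442 tilt [-0.0013 -0.001 ] travel [-0.007 -0.023  0.001] rotz -0.0 F [-4.9 -5.1  4.9] open 55.89446682929593
tcp [618.8 217.2  36. ] yaw 1.442 tilt [-0.0039 -0.0025] travel [-0.007 -0.027  0.002] rotz -0.0 F [-8.1 -7.9  7.1] open 55.7297550548428
```

```bash
python3 - <<'E'
from h import *
s,M=tool(); print(s["contact_force"],s["grip_force"])
d=arm.get_image("wrist"); cv2.imwrite("pics/w6.png",d["img"][:,:,::-1]); np.save("pics/w6.npy",d,allow_pickle=True)
t=arm.get_image("top"); hs=cv2.cvtColor(t["img"],cv2.COLOR_RGB2HSV)
im=cv2.cvtColor(d["img"],cv2.COLOR_RGB2GRAY)
for c in (230,290): print(c,im[120:160,c].tolist())
E
```

```text
[-8.13825943 -7.91757187  7.11054108] 30.006769001483917
230 [211, 211, 211, 212, 212, 212, 212, 215, 205, 130, 61, 54, 80, 140, 164, 167, 167, 169, 167, 167, 166, 168, 167, 167, 165, 165, 162, 162, 165, 164, 165, 166, 165, 165, 155, 122, 87, 80, 81, 81]
290 [209, 210, 209, 209, 210, 210, 210, 214, 205, 130, 64, 54, 84, 142, 166, 168, 168, 168, 169, 167, 168, 170, 168, 168, 168, 165, 162, 163, 164, 164, 166, 164, 164, 163, 154, 110, 80, 79, 80, 80]
```

View pics/w6.png

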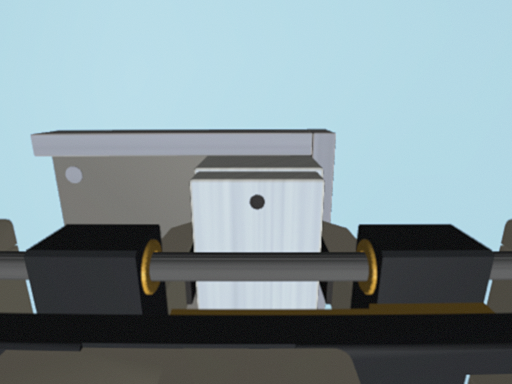

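The block's end sits against the short fence (row 155) and its side against the long fence (column 315). The cover is square on it, dot at (257,202); I'll check its offset.

```bash
python3 - <<'E'
from h import *
d=np.load("pics/w6.npy",allow_pickle=True).item(); s,M=tool()
im=cv2.cvtColor(d["img"],cv2.COLOR_RGB2GRAY)
for c in (220,290): print(c,im[162:182,c].tolist())
for r in (171,200): print(r,im[r,186:202].tolist(),im[r,314:330].tolist())
w=np.clip(130-im[192:213,247:268].astype(float),0,None); y,x=np.mgrid[192:213,247:268]
f=lambda p,z:(M.T@np.r_[cast(d,[p],z)[0]-s["tcp_pos"][:2],0])[:2].round(2)
print("dot",f(((w*x).sum()/w.sum(),(w*y).sum()/w.sum()),71),"block edge",f((257,168),55),f((257,169),55))
print("block sides",f((194.5,171),55),f((322,171),55),"cover",f((193,200),71),f((322,200),71))
E
```

```text
220 [81, 82, 83, 81, 81, 112, 167, 192, 191, 142, 91, 79, 82, 83, 83, 80, 95, 144, 178, 193]
290 [80, 81, 80, 80, 83, 122, 174, 198, 197, 143, 90, 77, 80, 80, 78, 80, 99, 147, 185, 200]
171 [129, 129, 129, 128, 129, 128, 129, 135, 159, 188, 201, 195, 169, 146, 141, 144] [140, 149, 173, 194, 208, 209, 203, 197, 188, 148, 151, 159, 159, 158, 157, 157]
200 [126, 127, 126, 120, 125, 181, 202, 207, 208, 210, 209, 207, 209, 208, 213, 214] [207, 206, 202, 202, 203, 204, 205, 209, 199, 165, 154, 157, 157, 157, 157, 157]
dot [36.16 -1.1 ] block edge [46.09 -1.15] [45.66 -1.15]
block sides [ 44.78 -28.04] [44.8  26.75] cover [ 36.78 -25.82] [36.82 24.11]
```

```bash
python3 -m jog '{"grip":[0.5,0.5,0.5,0.5],"travel":[[0,0,0],[0,0,0],[0,0,0],[0,0,0]],"delta_rot":[[0,0,0],[0,0,0],[0,0,0],[0,0,0]]}'
python3 -c "
from cell import arm
print(arm.job_done())"
```

```text
time: 24.1
tcp_pos: [618.8, 217.2, 36.1]
orientation: [-2.359, -2.073, 0.007]
contact_force: [-8.6, -7.6, 8.2]
opening: 55.9
grip_force: 30.0
the job is handed in; nothing more can be done
None
```

The job is handed in at about 24 s: the cover is on the block within about 1 mm of centre by my measurements, and the block is held against both fences with about 8 N each; the hand-in returned no verdict.

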